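# Park the slicer's spring plunger and open its carriage

## Robot

A 6-joint arm with a two-finger parallel gripper is mounted at the origin on a cart in front of the work surface, level with it; the furniture and walls round the work are solid. World frame = base frame: x ahead of the robot, y to its left, z up, the work surface at z = 0. Lengths are in mm, angles in rad, forces in N, time in s.
With the tool pointing down it reaches from about 275 to 825 mm from the base axis. Payload 4.9 kg.
Tool frame: the origin (TCP) lies on the mounting face of the last link; the fingertips stand ahead of it and the grasp point (between the pads) lies 155 mm ahead of it (tip_extent is the z of the fingertips in the tool frame, in mm); z points along the fingers, y is the line along which they close (so a half turn about z gives the same grasp; the last joint's range is limited). The gripper opens to 85 mm and grips with 20 to 120 N. Pads are 22 mm wide; open, the fingers measure 114 mm over their backs; the gripper's body (76 mm by 85 mm) begins 54 mm behind the grasp point. The pads swing forward as they close: fully open they stand 13 mm farther back than shut.
Start: joints at [-1.342, 0.326, -0.193, 1.052, 0, 1.437], TCP at [195.204, -514.213, 404.681] pointing down, gripper open.
Joint ranges: [-2.65, 2.65], [-0.97, 1.79], [-1.3, 1.35], [-1.93, 2.1], [-1.47, 1.37], [-3.14, 3.14]. Speed limits (rad/s): [2.57, 2.57, 3.14, 3.14, 3.14, 3.14].

## Interface

Orientations are given as a unit quaternion [x, y, z, w].
In Python, from station import read_state, get_image, camera_model, job_done, tip_extent gives the robot as it stands.
- The arm moves only by the tool jog_arm, never from a script. Its argument "plan" is a list of rows, each an object of numbers: "dx", "dy", "dz": the shift along the tool's x, y, z in mm; "rx", "ry", "rz": the turn, a rotation vector about the tool's x, y, z in rad. In form: [{"dx": .., "dy": .., "dz": .., "rx": .., "ry": .., "rz": ..}, ...]. A call has exactly 8 rows; each row shifts and turns the commanded pose from where the row before left it, along the tool's axes as they then stand; what a row does not reach is not made up. A row lasts 1/8 s, in which the tool goes at most 62.5 mm and 10.7 degrees, less where a joint would pass 70% of its speed; a pose out of reach is approached as far as the arm can. A call is refused whole if a number of a shift passes 62.5 or a number of a turn 0.188, either way. A call with a gripper value outside its range is refused whole. "fingers" is the closure, from 0 (fully open) to 1 (shut), set as the call begins (left out, the last holds). The fingers move at their own pace and stop on an object; the grip force is fixed at half the most. Time passes only in rows, so rows that do not move let the fingers close, or fill a call up. It gives the time, the measured TCP pose, the force, the opening and the grip force at its end, in the units of the state.
- read_state(): the state, without advancing time (a new reading comes with each control period).
- get_image(name): name is "scene" or "top"; returns the picture (400x640x3 uint8, red, green, blue); there is no depth.
- camera_model(name): a dict with "fx", "fy", "cx", "cy" (pixels), "dist" ([k1, k2, p1, p2, k3] as OpenCV has them; the pictures are not rectified), "extrinsics" (4x4, takes a point from camera to world coordinates). Camera axes: x right, y down, z forward; pixel columns grow to the right and rows downward; lengths in mm; the calibration is good to about 2 mm. A picture is of the moment at which its call begins. camera_model takes no time and is no camera call.
- job_done(): hands the job in; it is judged then, once.
The state is a dict: "time_s": time; "joints": joint angles; "qd": joint speeds; "joint_efforts": joint torques, N m; "tool_pos": TCP position; "ee_rot": TCP orientation; "wrist_force": force on the tool from outside, world axes, zero at the start; "torque": the same for the moment, N m; "opening": finger opening in mm; "grip_force": force on a finger pad.
Only numpy, scipy, OpenCV 4.12 (cv2) and the standard library are available. Lean on these libraries where they do the work, as an engineer would, in place of code of your own. Each camera call takes 0.05 s, during which the arm holds its last target. There are 200 camera calls.

## Task

Unlock the hand slicer: pull up its red spring plunger knob, twist it clockwise until it drops into its rest notch and stays up by itself, and let go of it. Then slide the carriage by its black handle all the way against the rubber end stop, and let go. Be gentle with the mechanism: do not strain the plunger against its upper end, the notch walls or the carriage, do not ram the end stop, and leave the other things where they are.

Things in the scene. Friction and masses are not known exactly. Their poses are not given: they have to be found in the camera images.
- slicer: Hand slicer, fixed to the worktop: wooden board 120 (x) x 260 (y) x 16 mm. Origin under the board's centre; y along it, z up; its y points to the robot's right, within 17 deg. On it two rails along y with the steel carriage; near the +y end a grey bracket with the spring plunger that locks the carriage; at the -y end the end stop.
- lock_bracket: Grey portal, 76 x 52 mm, top face 66 mm above the worktop. Origin at worktop height on the plunger's upright axis (slicer x = 0, y = 90 mm). On it a steel crown, 48 mm wide, top at 84 mm, with a wide deep gap where the locked cross pin sits and, past one narrow tooth, a shallow rest notch, anywhere from 26 to 84 deg clockwise (from above) of the locked pin: find it by feel.
- plunger: Spring plunger; rises 22 mm to a hard end (spring 6 N locked, 9 in the notch, 11 on the crown, 12.6 at the end). Origin at worktop height when locked. Its 8 mm tip locks an 11 mm hole in the carriage. Its round cross pin (4 x 47 mm) rides in the crown: 0 lift in the deep gap, ending 13 deg before the notch; 16 mm on the top; 10 mm in the notch (play 2 deg), whose walls stop turning.
- knob_grip (a point): Grip point of the plunger's red bar knob, on its axis: bar 42 mm long (point x, along the cross pin), 14 thick (point y), from 14 mm below to 8 mm above this point; a collar 22 mm wide to 18 mm below. Height over the worktop: 110 mm locked (bar along slicer x), 120 in the notch, 126 on the crown, 132 at the upper end. Turns clockwise with little friction, 93 deg at most.
- carriage: Steel carriage plate 96 (x) x 80 (y) mm, top 32 mm above the worktop, with a 24 mm wide tongue to +y under the bracket. Origin under its centre, 24 mm above the worktop, at slicer y = +10 mm when locked. With the plunger up it slides 70 mm to slicer -y up to the end stop (origin at y = -60 mm); 2.5 N of friction; it stays where it is left.
- carriage_grip (a point): Grip point of the black upright handle on the carriage: block 16 (x) x 50 (y) mm, from 32 to 86 mm above the worktop; this point is 72 mm above the worktop over the carriage's centre.
- end_stop: End stop on the slicer's -y end, with a soft rubber bumper whose face is at slicer y = -100 mm, 24 to 32 mm above the worktop. Origin as the slicer's.
- tin_b: Bystander: red food tin, 75 mm across, 110 tall. Origin under its centre.
- pinch_pot: Bystander: small turned wooden pot, 73 mm across, 35 tall. Origin under its centre.
- spice_a: Bystander: spice jar with black cap, 41 mm across, 105 tall. Origin under its centre.
- spice_b: Bystander: another spice jar with black cap, 41 mm across, 105 tall. Origin under its centre.
- rice_bowl: Bystander: white bowl with a green band, 115 mm across, 52 tall. Origin under its centre.
- onion: Bystander: red onion, about 83 mm. Origin under its centre.
- lemon: Bystander: lemon, 71 x 53 x 51 mm. Origin under its centre.

How it is judged (in metres and radians):
On the way:
1. the plunger rests in its rest notch, let go, with the carriage still in its locked place (z of knob_grip in the frame of slicer between 0.1175 and 0.1225 m and angle between the x axis of knob_grip and the x axis of slicer, either way round above 0.35 rad and contact force between the fingers and plunger below 0.1 N and y of carriage_grip in the frame of slicer above 0.005 m), for 0.3 s.
At the end, for the whole second after the job is handed in: The plunger stays retracted in its rest notch by itself (knob 10 mm above its locked height within 2.5 mm, turned more than 20 deg), the carriage stands against the end stop within 5 mm, at rest, and both are let go (z of knob_grip in the frame of slicer between 0.1175 and 0.1225 m and angle between the x axis of knob_grip and the x axis of slicer, either way round above 0.35 rad and contact force between the fingers and plunger below 0.1 N and y of carriage_grip in the frame of slicer below -0.055 m and linear speed of carriage below 0.01 m/s and contact force between the fingers and carriage below 0.1 N); the robot touches nothing.
It fails at once if the plunger is strained against the bracket, its crown or its rest notch with more than 35 N (contact force between plunger and lock_bracket above 35 N).
It fails at once if the carriage is forced against the plunger's tip with more than 20 N (contact force between plunger and carriage above 20 N).
It fails at once if the carriage is rammed into the end stop with more than 25 N (contact force between carriage and end_stop above 25 N).
It fails at once if a bystander is moved by more than 30 mm (distance of any of tin_b, pinch_pot, spice_a, spice_b, rice_bowl, onion, lemon from where it was at the start of the episode above 0.03 m).
It also fails if it takes over 72 s, if anything falls off the work surface, if the arm or the gripper's body presses on something with over 40 N, if the wrist force passes 120 N, or if a joint passes its speed limit or range.

## Working session

There is one attempt and no reset: what is moved stays moved. The work goes in short steps, Python scripts to look and compute and a tool call to move; the robot and the scene stay as the last step left them, time stands still between calls to the robot, and variables do not carry over. Pictures are saved under pics/ and viewed, at most 10 in all, crops included, and the job is handed in when it is done.

Besides the shell and the picture viewer there is one more tool, called after "Call:" in YAML: its name, and indented under it one key for each argument. jog_arm: Moves the arm, as the interface text tells. Its arguments: {"type":"object","properties":{"plan":{"type":"array","items":{"type":"object","properties":{"dx":{"type":"number"},"dy":{"type":"number"},"dz":{"type":"number"},"rx":{"type":"number"},"ry":{"type":"number"},"rz":{"type":"number"}}}},"fingers":{"type":"number"}},"required":["plan"]}

```bash
mkdir -p pics; ls; python3 - <<'E'
from station import *
import cv2
for n in("scene","top"):
    cv2.imwrite(f"pics/{n}0.png",get_image(n)[:,:,::-1]); m=camera_model(n); print(n,m)
print(read_state(),tip_extent)
E
```

```text
pics
scene {'fx': 411.93212592157965, 'fy': 411.93212592157965, 'cx': 320.5971217986836, 'cy': 197.18798626579542, 'dist': array([-0.0426705,  0.       ,  0.       ,  0.       ,  0.       ]), 'extrinsics': array([[-6.94973178e-01, -3.52639190e-01,  6.26624197e-01,
        -8.27204221e+01],
       [-7.19026885e-01,  3.45139863e-01, -6.03223685e-01,
         6.56249641e+02],
       [-3.55267815e-03, -8.69783925e-01, -4.93420005e-01,
         6.06651895e+02],
       [ 0.00000000e+00,  0.00000000e+00,  0.00000000e+00,
         1.00000000e+00]])}
top {'fx': 455.28277423235926, 'fy': 455.28277423235926, 'cx': 317.94180831088863, 'cy': 202.81900953796665, 'dist': array([-0.114813,  0.      ,  0.      ,  0.      ,  0.      ]), 'extrinsics': array([[-1.04831303e-02, -9.82486256e-01,  1.86039944e-01,
         3.69264627e+02],
       [-9.99940724e-01,  1.08473812e-02,  9.40088651e-04,
         2.15315695e+01],
       [-2.94167038e-03, -1.86019061e-01, -9.82541732e-01,
         1.18404518e+03],
       [ 0.00000000e+00,  0.00000000e+00,  0.00000000e+00,
         1.00000000e+00]])}
{'time_s': 0.1, 'joints': array([-1.34220527e+00,  3.26900863e-01, -1.93455868e-01,  1.05202188e+00,
        1.84313437e-05,  1.43660216e+00]), 'qd': array([-0.00043555, -0.0012033 ,  0.00363567, -0.00096306, -0.00090898,
       -0.00030037]), 'joint_efforts': array([-7.90807790e-04, -4.44238508e+01,  2.63038445e+01,  7.83600379e-03,
       -1.32754571e-04, -8.77070704e-06]), 'tool_pos': array([ 195.14381853, -513.95528355,  403.97363251]), 'ee_rot': array([ 9.83593113e-01,  1.80399449e-01, -2.81214070e-05, -7.90695861e-04]), 'wrist_force': array([-0.28054752,  0.34795509,  0.00488907]), 'torque': array([-0.04150617, -0.03048789,  0.00272066]), 'grip_force': 0.0, 'opening': 85.16683040998747} 173.4
```

View pics/scene0.png

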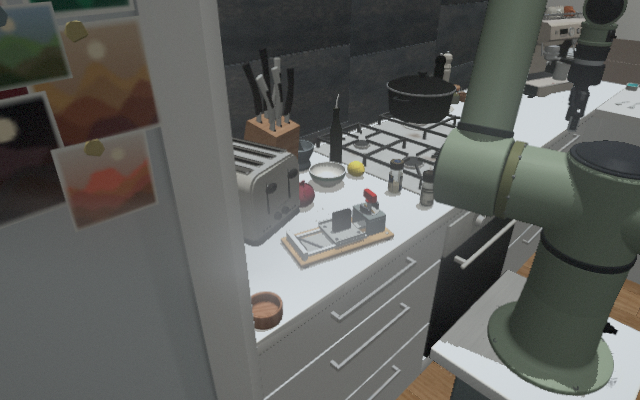

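View pics/top0.png

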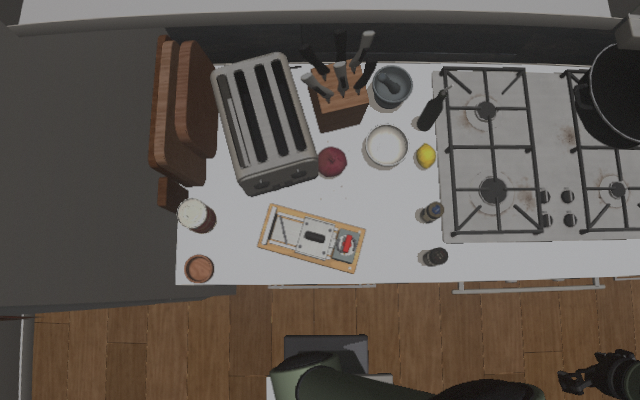

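The top picture shows the slicer at about (258–366, 204–272), with the red knob near (347,244), the black handle near (315,237) and the end stop on the left. I'll enlarge it next.

```bash
python3 - <<'E'
import cv2
a=cv2.imread("pics/top0.png")[198:278,252:372]
cv2.imwrite("pics/c1.png",cv2.resize(a,None,fx=6.5,fy=6.5,interpolation=cv2.INTER_CUBIC))
a=cv2.imread("pics/scene0.png")[180:270,275:400]
cv2.imwrite("pics/c2.png",cv2.resize(a,None,fx=6,fy=6,interpolation=cv2.INTER_CUBIC))
E
```

```text
(no output)
```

View pics/c1.png

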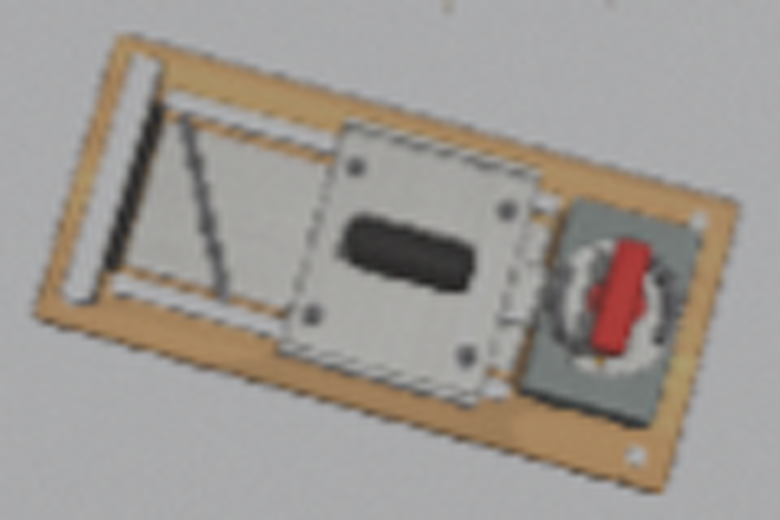

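View pics/c2.png

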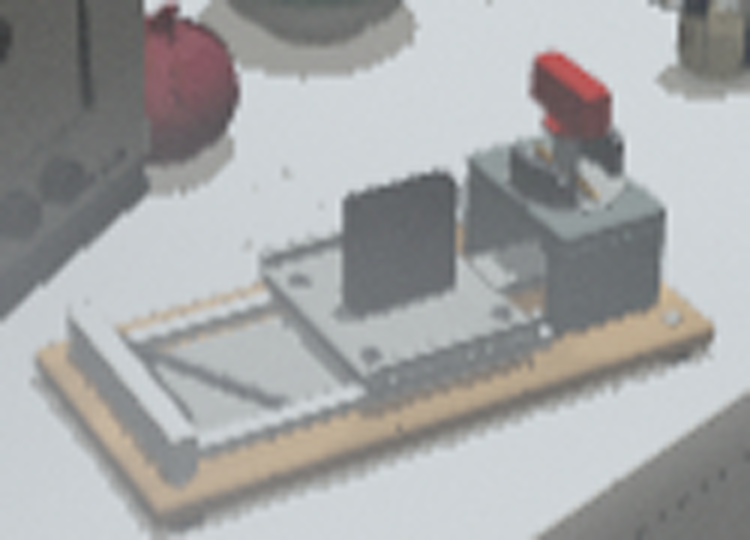

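The crops show clear corners for the board, bracket, carriage and knob. I'll fit the slicer's pose to them.

```bash
cat > h.py <<'E'
import numpy as np,cv2
from station import *
from scipy.optimize import least_squares
from scipy.spatial.transform import Rotation as R
def proj(n,P):
    m=camera_model(n);E=np.linalg.inv(m["extrinsics"]);K=np.array([[m["fx"],0,m["cx"]],[0,m["fy"],m["cy"]],[0,0,1]])
    return cv2.projectPoints(np.float64(P),cv2.Rodrigues(E[:3,:3])[0],E[:3,3],K,m["dist"])[0][:,0]
def S(p,P): # slicer->world
    P=np.atleast_2d(np.float64(P));c,s=np.cos(p[2]),np.sin(p[2])
    return np.c_[p[0]+c*P[:,0]-s*P[:,1],p[1]+s*P[:,0]+c*P[:,1],P[:,2]]
E
python3 - <<'E'
from h import *
T=[(120,37,-60,-130,16),(740,203,-60,130,16),(660,492,60,130,16),(37,318,60,-130,16),(575,200,-38,64,66),(703,232,-38,116,66),(648,422,38,116,66),(524,388,38,64,66),
(622,238,-21,83,118),(653,246,-21,97,118),(620,354,21,97,118),(590,345,21,83,118),(345,122,-48,-30,32),(540,175,-48,50,32),(470,405,48,50,32),(280,350,48,-30,32)]
C=[(40,355,-60,-130,16),(160,510,60,-130,16),(712,325,60,130,16),(470,155,-38,64,66),(570,240,38,64,66),(663,205,38,116,66),(540,55,-21,83,118),(590,98,21,83,118),(610,90,21,97,118)]
T=np.array(T,float);C=np.array(C,float)
uvT=(T[:,:2]+.5)/6.5-.5+[252,198];uvC=(C[:,:2]+.5)/6-.5+[275,180]
rT=lambda p:proj("top",S(p,T[:,2:]))-uvT
rC=lambda p:proj("scene",S(p,C[:,2:]))-uvC
for f in (lambda p:rT(p).ravel(),lambda p:rC(p).ravel(),lambda p:np.r_[rT(p).ravel(),rC(p).ravel()]):
    r=least_squares(f,[400,0,np.pi],x_scale=[100,100,.1],loss='soft_l1');p=r.x
    print(p.round(4),S(p,[[0,90,110],[0,10,72],[0,-60,72]]).round(1))
    print(rT(p).round(1).tolist());print(rC(p).round(1).tolist())
E
```

```text
[499.3174  41.4972   2.8587] [[474.2 -44.9 110. ]
 [496.5  31.9  72. ]
 [516.1  99.1  72. ]]
[[-0.6, -1.0], [0.2, 0.0], [0.7, 0.6], [-1.2, -0.1], [-0.3, -0.7], [0.3, -0.1], [0.8, 0.5], [-0.6, -0.0], [-0.7, -0.5], [0.3, -0.1], [0.7, 0.5], [-0.4, 0.3], [0.1, -0.5], [0.2, -0.3], [0.9, 0.6], [-0.3, 0.5]]
[[-2.3, -1.0], [-1.6, 0.3], [0.0, 0.1], [-1.8, 0.1], [-2.1, 0.0], [-0.0, 0.5], [-2.7, 0.1], [-1.6, 0.2], [-0.1, 0.2]]
[497.0129  38.6669   2.8644] [[472.4 -47.9 110. ]
 [494.3  29.   72. ]
 [513.4  96.4  72. ]]
[[0.2, 0.1], [1.3, 0.6], [2.0, 1.3], [-0.1, 1.1], [0.8, 0.0], [1.4, 0.6], [2.1, 1.2], [0.7, 0.8], [0.5, 0.3], [1.5, 0.6], [2.1, 1.2], [0.9, 1.0], [1.0, 0.4], [1.2, 0.4], [2.2, 1.5], [0.9, 1.5]]
[[-0.9, -0.9], [0.3, 0.3], [1.4, -0.2], [-0.6, -0.0], [-0.6, -0.1], [1.3, 0.3], [-1.4, -0.1], [-0.2, 0.0], [1.3, 0.0]]
[498.5263  40.8181   2.8632] [[473.8 -45.7 110. ]
 [495.8  31.2  72. ]
 [515.   98.5  72. ]]
[[-0.5, -0.5], [0.5, 0.1], [1.1, 0.7], [-0.9, 0.5], [-0.1, -0.6], [0.5, 0.0], [1.2, 0.6], [-0.2, 0.2], [-0.4, -0.3], [0.6, 0.0], [1.1, 0.6], [-0.1, 0.4], [0.2, -0.2], [0.4, -0.1], [1.3, 0.9], [-0.0, 0.9]]
[[-1.9, -0.9], [-1.0, 0.4], [0.4, -0.0], [-1.5, 0.1], [-1.7, -0.0], [0.3, 0.4], [-2.4, 0.0], [-1.2, 0.1], [0.2, 0.1]]
```

Call:
jog_arm:
  plan:
    - {"dx":43,"dy":-34}
    - {"dx":43,"dy":-34}
    - {"dx":43,"dy":-34}
    - {"dx":43,"dy":-34}
    - {"dx":43,"dy":-34}
    - {"dx":43,"dy":-34}
    - {"dx":43,"dy":-34}
    - {"dx":43,"dy":-34}
  fingers: 0.6

```text
invalid input at $.plan[0]: expected keys dx, dy, dz, rx, ry, rz
```

Call:
jog_arm:
  plan:
    - {"dx":43,"dy":-34}
    - {"dx":40,"dy":-34}
    - {"rz":-0.18}
    - {"rz":-0.18}
    - {"rz":-0.18}
    - {"rz":-0.18}
    - {"rz":-0.18}
    - {"rz":-0.18}

```text
invalid input at $.plan[0]: expected keys dx, dy, dz, rx, ry, rz
```

Call:
jog_arm:
  plan:
    - {"rz":-0.18}
    - {"rz":-0.18}
    - {"rz":-0.18}
    - {"rz":-0.18}
    - {"rz":-0.18}
    - {"rz":-0.18}
    - {"rz":-0.18}
    - {"rz":-0.16}

```text
invalid input at $.plan[0]: expected keys dx, dy, dz, rx, ry, rz
```

```bash
cat >> h.py <<'E'
P=np.array([499.0,41.2,2.862])
def rep(P=P):
    s=read_state();r=R.from_quat(s["ee_rot"]);M=r.as_matrix();t=s["tool_pos"]
    print("t",s["time_s"],"pos",t.round(2),"zaxis",M[:,2].round(4),"xang",np.arctan2(M[1,0],M[0,0]).round(4),"F",s["wrist_force"].round(2),"Ftool",(M.T@s["wrist_force"]).round(2),"Tz",s["torque"].round(3),"op",round(s["opening"],2),"g",round(s["grip_force"],2),"tip",__import__("station").tip_extent,"j6",s["joints"][5].round(3))
    for n,q in(("knob",[0,90,110]),("handle",[0,10,72])):
        print(n,"delta in tool",(M.T@(S(P,q)[0]-t-155*M[:,2])).round(1))
if __name__=="__main__":rep()
E
python3 h.py
```

```text
t 0.1 pos [ 195.14 -513.96  403.97] zaxis [-3.0e-04  1.5e-03 -1.0e+00] xang 0.3628 F [-0.28  0.35  0.  ] Ftool [-0.14 -0.42 -0.  ] Tz [-0.042 -0.03   0.003] op 85.17 g 0.0 tip 173.4 j6 1.437
knob delta in tool [ 427.1 -338.7  139.6]
handle delta in tool [ 475.  -402.7  177.7]
```

All six keys are required in each row.

Call:
jog_arm:
  plan:
    - {"dx":43,"dy":-34,"dz":0,"rx":0,"ry":0,"rz":0}
    - {"dx":43,"dy":-34,"dz":0,"rx":0,"ry":0,"rz":0}
    - {"dx":43,"dy":-34,"dz":0,"rx":0,"ry":0,"rz":0}
    - {"dx":43,"dy":-34,"dz":0,"rx":0,"ry":0,"rz":0}
    - {"dx":43,"dy":-34,"dz":0,"rx":0,"ry":0,"rz":0}
    - {"dx":43,"dy":-34,"dz":0,"rx":0,"ry":0,"rz":0}
    - {"dx":43,"dy":-34,"dz":0,"rx":0,"ry":0,"rz":0}
    - {"dx":43,"dy":-34,"dz":0,"rx":0,"ry":0,"rz":0}
  fingers: 0.6

```text
time_s: 1.1
tool_pos: [420.8, -136.1, 404.6]
ee_rot: [0.984, 0.18, -0.0, 0.0]
wrist_force: [0.6, -1.4, 0.7]
opening: 34.2
grip_force: 0.0
```

Call:
jog_arm:
  plan:
    - {"dx":43,"dy":-34,"dz":0,"rx":0,"ry":0,"rz":0}
    - {"dx":40,"dy":-34,"dz":0,"rx":0,"ry":0,"rz":0}
    - {"dx":0,"dy":0,"dz":0,"rx":0,"ry":0,"rz":-0.18}
    - {"dx":0,"dy":0,"dz":0,"rx":0,"ry":0,"rz":-0.18}
    - {"dx":0,"dy":0,"dz":0,"rx":0,"ry":0,"rz":-0.18}
    - {"dx":0,"dy":0,"dz":0,"rx":0,"ry":0,"rz":-0.18}
    - {"dx":0,"dy":0,"dz":0,"rx":0,"ry":0,"rz":-0.18}
    - {"dx":0,"dy":0,"dz":0,"rx":0,"ry":0,"rz":-0.18}

```text
time_s: 2.1
tool_pos: [473.6, -44.7, 404.3]
ee_rot: [0.749, 0.663, -0.0, -0.0]
wrist_force: [-0.4, -0.5, 0.1]
opening: 33.8
grip_force: 0.0
```

Call:
jog_arm:
  plan:
    - {"dx":0,"dy":0,"dz":0,"rx":0,"ry":0,"rz":-0.18}
    - {"dx":0,"dy":0,"dz":0,"rx":0,"ry":0,"rz":-0.18}
    - {"dx":0,"dy":0,"dz":0,"rx":0,"ry":0,"rz":-0.18}
    - {"dx":0,"dy":0,"dz":0,"rx":0,"ry":0,"rz":-0.18}
    - {"dx":0,"dy":0,"dz":0,"rx":0,"ry":0,"rz":-0.18}
    - {"dx":0,"dy":0,"dz":0,"rx":0,"ry":0,"rz":-0.18}
    - {"dx":0,"dy":0,"dz":0,"rx":0,"ry":0,"rz":-0.18}
    - {"dx":0,"dy":0,"dz":0,"rx":0,"ry":0,"rz":-0.16}

```text
time_s: 3.1
tool_pos: [473.5, -44.8, 404.3]
ee_rot: [0.136, 0.991, 0.0, -0.0]
wrist_force: [-0.4, 0.2, -0.1]
opening: 34.2
grip_force: 0.0
```

```bash
python3 h.py
```

```text
t 3.1 pos [473.55 -44.77 404.33] zaxis [-9.e-04  2.e-04 -1.e+00] xang 2.8682 F [-0.37  0.18 -0.1 ] Ftool [0.4  0.07 0.1 ] Tz [ 0.011 -0.034  0.03 ] op 34.19 g 0.0 tip 173.4 j6 0.024
knob delta in tool [ -1.   -0.3 139.3]
handle delta in tool [ -1.5  79.7 177.3]
```

Call:
jog_arm:
  plan:
    - {"dx":-1,"dy":0,"dz":20,"rx":0,"ry":0,"rz":0}
    - {"dx":0,"dy":0,"dz":20,"rx":0,"ry":0,"rz":0}
    - {"dx":0,"dy":0,"dz":20,"rx":0,"ry":0,"rz":0}
    - {"dx":0,"dy":0,"dz":20,"rx":0,"ry":0,"rz":0}
    - {"dx":0,"dy":0,"dz":20,"rx":0,"ry":0,"rz":0}
    - {"dx":0,"dy":0,"dz":15,"rx":0,"ry":0,"rz":0}
    - {"dx":0,"dy":0,"dz":13,"rx":0,"ry":0,"rz":0.006}
    - {"dx":0,"dy":0,"dz":0,"rx":0,"ry":0,"rz":0}

```text
time_s: 4.1
tool_pos: [474.2, -44.9, 275.7]
ee_rot: [0.142, 0.99, 0.0, -0.001]
wrist_force: [0.4, -0.2, 0.4]
opening: 34.2
grip_force: 0.0
```

```bash
python3 h.py; python3 - <<'E'
from h import *
a=get_image("scene")[160:240,330:410,::-1]
b=get_image("top")[198:278,292:372,::-1]
cv2.imwrite("pics/d1.png",np.hstack([cv2.resize(x,(400,400),interpolation=2) for x in(a,b)]))
E
```

```text
t 4.1 pos [474.19 -44.95 275.75] zaxis [-2.2e-03  6.0e-04 -1.0e+00] xang 2.8567 F [ 0.39 -0.18  0.38] Ftool [-0.43 -0.07 -0.38] Tz [0.059 0.004 0.007] op 34.18 g 0.0 tip 173.4 j6 0.035
knob delta in tool [-0.4 -0.3 10.7]
handle delta in tool [-0.1 79.7 48.7]
```

View pics/d1.png

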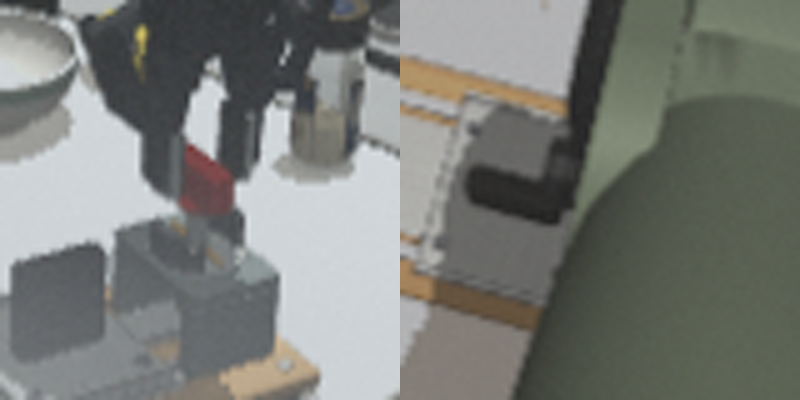

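```bash
python3 - <<'E'
from h import *
for z in (92,97,102,107,112): print(z,((proj("scene",S(P,[[11,68,z],[11,73,z],[11,107,z],[21,97,118]]))-[330,160])*5).round().tolist())
E
```

```text
92 [[167.0, 225.0], [176.0, 222.0], [233.0, 206.0], [231.0, 174.0]]
97 [[168.0, 216.0], [176.0, 214.0], [234.0, 197.0], [231.0, 174.0]]
102 [[168.0, 207.0], [177.0, 205.0], [234.0, 188.0], [231.0, 174.0]]
107 [[169.0, 198.0], [177.0, 196.0], [235.0, 180.0], [231.0, 174.0]]
112 [[169.0, 189.0], [178.0, 187.0], [236.0, 171.0], [231.0, 174.0]]
```

The fingers straddle the red bar, with their tips at about z 103, which matches the nominal value. I'll lower 3 mm and close nearly to the bar.

Call:
jog_arm:
  plan:
    - {"dx":0,"dy":0,"dz":1.5,"rx":0,"ry":0,"rz":0}
    - {"dx":0,"dy":0,"dz":1.5,"rx":0,"ry":0,"rz":0}
    - {"dx":0,"dy":0,"dz":0,"rx":0,"ry":0,"rz":0}
    - {"dx":0,"dy":0,"dz":0,"rx":0,"ry":0,"rz":0}
    - {"dx":0,"dy":0,"dz":0,"rx":0,"ry":0,"rz":0}
    - {"dx":0,"dy":0,"dz":0,"rx":0,"ry":0,"rz":0}
    - {"dx":0,"dy":0,"dz":0,"rx":0,"ry":0,"rz":0}
    - {"dx":0,"dy":0,"dz":0,"rx":0,"ry":0,"rz":0}
  fingers: 0.79

```text
time_s: 5.2
tool_pos: [474.7, -45.1, 273.7]
ee_rot: [0.142, 0.99, -0.0, 0.0]
wrist_force: [0.6, -0.2, -0.5]
opening: 18.2
grip_force: 0.0
```

```bash
python3 h.py
```

```text
t 5.2 pos [474.71 -45.11 273.68] zaxis [ 0. -0. -1.] xang 2.8568 F [ 0.57 -0.2  -0.47] Ftool [-0.6  -0.03  0.47] Tz [0.048 0.011 0.032] op 18.2 g 0.0 tip 173.4 j6 0.035
knob delta in tool [ 0.5 -0.3  8.7]
handle delta in tool [ 0.9 79.7 46.7]
```

Call:
jog_arm:
  plan:
    - {"dx":0,"dy":0,"dz":0,"rx":0,"ry":0,"rz":0}
    - {"dx":0,"dy":0,"dz":0,"rx":0,"ry":0,"rz":0}
    - {"dx":0,"dy":0,"dz":0,"rx":0,"ry":0,"rz":0}
    - {"dx":0,"dy":0,"dz":0,"rx":0,"ry":0,"rz":0}
    - {"dx":0,"dy":0,"dz":0,"rx":0,"ry":0,"rz":0}
    - {"dx":0,"dy":0,"dz":0,"rx":0,"ry":0,"rz":0}
    - {"dx":0,"dy":0,"dz":0,"rx":0,"ry":0,"rz":0}
    - {"dx":0,"dy":0,"dz":0,"rx":0,"ry":0,"rz":0}
  fingers: 0.815

```text
time_s: 6.2
tool_pos: [474.7, -45.1, 273.7]
ee_rot: [0.142, 0.99, 0.0, 0.0]
wrist_force: [-0.2, -0.1, 0.4]
opening: 15.6
grip_force: 0.0
```

```bash
python3 h.py
```

```text
t 6.2 pos [474.69 -45.07 273.68] zaxis [ 0.  0. -1.] xang 2.8568 F [-0.21 -0.08  0.37] Ftool [ 0.18 -0.14 -0.37] Tz [ 0.002 -0.026 -0.017] op 15.63 g 0.0 tip 173.4 j6 0.035
knob delta in tool [ 0.4 -0.4  8.7]
handle delta in tool [ 0.9 79.6 46.7]
```

Call:
jog_arm:
  plan:
    - {"dx":0,"dy":0,"dz":0,"rx":0,"ry":0,"rz":0}
    - {"dx":0,"dy":0,"dz":0,"rx":0,"ry":0,"rz":0}
    - {"dx":0,"dy":0,"dz":0,"rx":0,"ry":0,"rz":0}
    - {"dx":0,"dy":0,"dz":0,"rx":0,"ry":0,"rz":0}
    - {"dx":0,"dy":0,"dz":0,"rx":0,"ry":0,"rz":0}
    - {"dx":0,"dy":0,"dz":0,"rx":0,"ry":0,"rz":0}
    - {"dx":0,"dy":0,"dz":0,"rx":0,"ry":0,"rz":0}
    - {"dx":0,"dy":0,"dz":0,"rx":0,"ry":0,"rz":0}
  fingers: 0.85

```text
time_s: 7.2
tool_pos: [474.8, -45.0, 273.8]
ee_rot: [0.142, 0.99, 0.0, 0.0]
wrist_force: [0.5, 1.7, 2.9]
opening: 13.1
grip_force: 26.5
```

```bash
python3 h.py
```

```text
t 7.2 pos [474.78 -45.05 273.77] zaxis [ 3.e-04  2.e-04 -1.e+00] xang 2.8568 F [0.54 1.69 2.93] Ftool [-0.05  1.77 -2.93] Tz [0.533 0.053 0.025] op 13.07 g 26.53 tip 173.4 j6 0.035
knob delta in tool [ 0.6 -0.5  8.8]
handle delta in tool [ 1.  79.5 46.8]
```

The grip is centred with low side force. I'll lift about 17.5 mm; the hard end is at 22.

Call:
jog_arm:
  plan:
    - {"dx":0,"dy":0,"dz":-1.5,"rx":0,"ry":0,"rz":0}
    - {"dx":0,"dy":0,"dz":-2.5,"rx":0,"ry":0,"rz":0}
    - {"dx":0,"dy":0,"dz":-3,"rx":0,"ry":0,"rz":0}
    - {"dx":0,"dy":0,"dz":-3,"rx":0,"ry":0,"rz":0}
    - {"dx":0,"dy":0,"dz":-3,"rx":0,"ry":0,"rz":0}
    - {"dx":0,"dy":0,"dz":-2.5,"rx":0,"ry":0,"rz":0}
    - {"dx":0,"dy":0,"dz":-2,"rx":0,"ry":0,"rz":0}
    - {"dx":0,"dy":0,"dz":0,"rx":0,"ry":0,"rz":0}
  fingers: 0.86

```text
time_s: 8.2
tool_pos: [474.5, -45.0, 291.1]
ee_rot: [0.142, 0.99, 0.0, -0.0]
wrist_force: [3.3, 1.5, -12.3]
opening: 12.6
grip_force: 43.9
```

```bash
python3 h.py
```

```text
t 8.2 pos [474.51 -45.02 291.1 ] zaxis [-4.e-04  2.e-04 -1.e+00] xang 2.8568 F [  3.35   1.48 -12.3 ] Ftool [-2.8   2.36 12.3 ] Tz [ 0.497 -0.754 -0.013] op 12.56 g 43.88 tip 173.4 j6 0.035
knob delta in tool [ 0.2 -0.4 26.1]
handle delta in tool [ 0.6 79.6 64.1]
```

Call:
jog_arm:
  plan:
    - {"dx":0,"dy":0,"dz":0,"rx":0,"ry":0,"rz":0.03}
    - {"dx":0,"dy":0,"dz":0,"rx":0,"ry":0,"rz":0.06}
    - {"dx":0,"dy":0,"dz":0,"rx":0,"ry":0,"rz":0.06}
    - {"dx":0,"dy":0,"dz":0,"rx":0,"ry":0,"rz":0.06}
    - {"dx":0,"dy":0,"dz":0,"rx":0,"ry":0,"rz":0.06}
    - {"dx":0,"dy":0,"dz":0,"rx":0,"ry":0,"rz":0.06}
    - {"dx":0,"dy":0,"dz":0,"rx":0,"ry":0,"rz":0.03}
    - {"dx":0,"dy":0,"dz":0,"rx":0,"ry":0,"rz":0}

```text
time_s: 9.2
tool_pos: [474.4, -45.2, 291.0]
ee_rot: [0.317, 0.948, -0.0, -0.0]
wrist_force: [1.6, 0.0, -12.6]
opening: 12.7
grip_force: 43.9
```

```bash
python3 h.py
```

```text
t 9.2 pos [474.43 -45.23 291.01] zaxis [-9.e-04 -7.e-04 -1.e+00] xang 2.4966 F [  1.56   0.03 -12.59] Ftool [-1.23  0.98 12.59] Tz [ 0.029 -0.354  0.045] op 12.73 g 43.91 tip 173.4 j6 0.395
knob delta in tool [ 0.1 -0.  26. ]
handle delta in tool [28.7 74.7 63.9]
```

Call:
jog_arm:
  plan:
    - {"dx":0,"dy":0,"dz":0.5,"rx":0,"ry":0,"rz":0}
    - {"dx":0,"dy":0,"dz":0.5,"rx":0,"ry":0,"rz":0}
    - {"dx":0,"dy":0,"dz":0.5,"rx":0,"ry":0,"rz":0}
    - {"dx":0,"dy":0,"dz":0.3,"rx":0,"ry":0,"rz":0}
    - {"dx":0,"dy":0,"dz":0.2,"rx":0,"ry":0,"rz":0}
    - {"dx":0,"dy":0,"dz":0,"rx":0,"ry":0,"rz":0}
    - {"dx":0,"dy":0,"dz":0,"rx":0,"ry":0,"rz":0}
    - {"dx":0,"dy":0,"dz":0,"rx":0,"ry":0,"rz":0}

```text
time_s: 10.2
tool_pos: [474.6, -45.1, 289.3]
ee_rot: [0.317, 0.948, -0.0, -0.0]
wrist_force: [-1.4, -1.6, -6.8]
opening: 12.9
grip_force: 44.6
```

```bash
python3 h.py
```

```text
t 10.2 pos [474.59 -45.15 289.25] zaxis [-3.e-04 -4.e-04 -1.e+00] xang 2.4967 F [-1.43 -1.58 -6.82] Ftool [ 0.2  -2.12  6.82] Tz [-0.389  0.415  0.046] op 12.94 g 44.59 tip 173.4 j6 0.395
knob delta in tool [ 0.2 -0.3 24.3]
handle delta in tool [28.8 74.4 62.2]
```

Call:
jog_arm:
  plan:
    - {"dx":0,"dy":0,"dz":0.2,"rx":0,"ry":0,"rz":0}
    - {"dx":0,"dy":0,"dz":0.2,"rx":0,"ry":0,"rz":0}
    - {"dx":0,"dy":0,"dz":0.2,"rx":0,"ry":0,"rz":0}
    - {"dx":0,"dy":0,"dz":0,"rx":0,"ry":0,"rz":0}
    - {"dx":0,"dy":0,"dz":0,"rx":0,"ry":0,"rz":0}
    - {"dx":0,"dy":0,"dz":0,"rx":0,"ry":0,"rz":0}
    - {"dx":0,"dy":0,"dz":0,"rx":0,"ry":0,"rz":0}
    - {"dx":0,"dy":0,"dz":0,"rx":0,"ry":0,"rz":0}

```text
time_s: 11.2
tool_pos: [474.7, -45.1, 288.7]
ee_rot: [0.317, 0.948, -0.0, 0.0]
wrist_force: [-4.1, -2.5, 0.2]
opening: 12.9
grip_force: 45.5
```

```bash
python3 h.py
```

```text
t 11.2 pos [474.72 -45.14 288.68] zaxis [ 1.e-04 -2.e-04 -1.e+00] xang 2.4967 F [-4.06 -2.53  0.16] Ftool [ 1.72 -4.46 -0.16] Tz [-0.572  0.909  0.105] op 12.93 g 45.53 tip 173.4 j6 0.395
knob delta in tool [ 0.4 -0.4 23.7]
handle delta in tool [29.  74.3 61.7]
```

The crown is under the pin at 20.6°, so the notch lies between 26° and about 34°. I'll drag gently along the crown.

Call:
jog_arm:
  plan:
    - {"dx":0,"dy":0,"dz":0,"rx":0,"ry":0,"rz":0.02}
    - {"dx":0,"dy":0,"dz":0,"rx":0,"ry":0,"rz":0.02}
    - {"dx":0,"dy":0,"dz":0,"rx":0,"ry":0,"rz":0.02}
    - {"dx":0,"dy":0,"dz":0,"rx":0,"ry":0,"rz":0.02}
    - {"dx":0,"dy":0,"dz":0,"rx":0,"ry":0,"rz":0.02}
    - {"dx":0,"dy":0,"dz":0,"rx":0,"ry":0,"rz":0}
    - {"dx":0,"dy":0,"dz":0,"rx":0,"ry":0,"rz":0}
    - {"dx":0,"dy":0,"dz":0,"rx":0,"ry":0,"rz":0}

```text
time_s: 12.2
tool_pos: [474.9, -45.1, 288.9]
ee_rot: [0.364, 0.931, 0.0, 0.0]
wrist_force: [-4.5, -1.0, 6.2]
opening: 12.8
grip_force: 46.3
```

```bash
python3 h.py
```

```text
t 12.2 pos [474.95 -45.06 288.9 ] zaxis [ 8.e-04  0.e+00 -1.e+00] xang 2.3962 F [-4.46 -0.97  6.21] Ftool [ 2.62 -3.74 -6.21] Tz [-0.396  1.006  0.102] op 12.8 g 46.35 tip 173.4 j6 0.496
knob delta in tool [ 0.5 -0.8 23.9]
handle delta in tool [36.5 70.6 61.9]
```

Call:
jog_arm:
  plan:
    - {"dx":0,"dy":0,"dz":-0.4,"rx":0,"ry":0,"rz":0}
    - {"dx":0,"dy":0,"dz":0,"rx":0,"ry":0,"rz":0.01}
    - {"dx":0,"dy":0,"dz":0,"rx":0,"ry":0,"rz":0.01}
    - {"dx":0,"dy":0,"dz":0,"rx":0,"ry":0,"rz":0.01}
    - {"dx":0,"dy":0,"dz":0,"rx":0,"ry":0,"rz":0.01}
    - {"dx":0,"dy":0,"dz":0,"rx":0,"ry":0,"rz":0}
    - {"dx":0,"dy":0,"dz":0,"rx":0,"ry":0,"rz":0}
    - {"dx":0,"dy":0,"dz":0,"rx":0,"ry":0,"rz":0}

```text
time_s: 13.2
tool_pos: [474.7, -45.1, 288.9]
ee_rot: [0.382, 0.924, -0.0, 0.0]
wrist_force: [-2.9, -2.3, -0.3]
opening: 12.9
grip_force: 45.5
```

```bash
python3 h.py
```

```text
t 13.2 pos [474.74 -45.13 288.88] zaxis [-0.e+00 -2.e-04 -1.e+00] xang 2.3567 F [-2.86 -2.33 -0.26] Ftool [ 0.38 -3.67  0.26] Tz [-0.827  0.639 -0.068] op 12.87 g 45.46 tip 173.4 j6 0.535
knob delta in tool [ 0.3 -0.5 23.9]
handle delta in tool [39.  69.5 61.9]
```

Call:
jog_arm:
  plan:
    - {"dx":0,"dy":0,"dz":0,"rx":0,"ry":0,"rz":0.01}
    - {"dx":0,"dy":0,"dz":0,"rx":0,"ry":0,"rz":0.01}
    - {"dx":0,"dy":0,"dz":0,"rx":0,"ry":0,"rz":0.01}
    - {"dx":0,"dy":0,"dz":0,"rx":0,"ry":0,"rz":0}
    - {"dx":0,"dy":0,"dz":0,"rx":0,"ry":0,"rz":0}
    - {"dx":0,"dy":0,"dz":0,"rx":0,"ry":0,"rz":0}
    - {"dx":0,"dy":0,"dz":0,"rx":0,"ry":0,"rz":0}
    - {"dx":0,"dy":0,"dz":0,"rx":0,"ry":0,"rz":0}

```text
time_s: 14.2
tool_pos: [474.5, -45.1, 288.8]
ee_rot: [0.396, 0.918, -0.0, -0.0]
wrist_force: [-2.1, -4.6, -8.0]
opening: 12.8
grip_force: 44.4
```

```bash
python3 h.py
```

```text
t 14.2 pos [474.49 -45.08 288.8 ] zaxis [-7.e-04 -0.e+00 -1.e+00] xang 2.3267 F [-2.08 -4.64 -8.02] Ftool [-1.96 -4.69  8.02] Tz [-1.095  0.573 -0.045] op 12.84 g 44.37 tip 173.4 j6 0.565
knob delta in tool [-0.  -0.3 23.8]
handle delta in tool [40.8 68.5 61.8]
```

Fz is falling, so the pin is at the notch edge.

Call:
jog_arm:
  plan:
    - {"dx":0,"dy":0,"dz":0,"rx":0,"ry":0,"rz":0.01}
    - {"dx":0,"dy":0,"dz":0,"rx":0,"ry":0,"rz":0.01}
    - {"dx":0,"dy":0,"dz":0,"rx":0,"ry":0,"rz":0}
    - {"dx":0,"dy":0,"dz":0.4,"rx":0,"ry":0,"rz":0}
    - {"dx":0,"dy":0,"dz":0.3,"rx":0,"ry":0,"rz":0}
    - {"dx":0,"dy":0,"dz":0.3,"rx":0,"ry":0,"rz":0}
    - {"dx":0,"dy":0,"dz":0,"rx":0,"ry":0,"rz":0}
    - {"dx":0,"dy":0,"dz":0,"rx":0,"ry":0,"rz":0}

```text
time_s: 15.2
tool_pos: [474.6, -45.1, 288.3]
ee_rot: [0.405, 0.914, -0.0, -0.0]
wrist_force: [-3.9, -3.8, -5.5]
opening: 12.8
grip_force: 44.8
```

```bash
python3 h.py
```

```text
t 15.2 pos [474.57 -45.06 288.27] zaxis [-2.e-04 -1.e-04 -1.e+00] xang 2.3067 F [-3.88 -3.77 -5.47] Ftool [-0.19 -5.41  5.47] Tz [-1.056  0.975 -0.056] op 12.8 g 44.83 tip 173.4 j6 0.585
knob delta in tool [ 0.1 -0.4 23.3]
handle delta in tool [42.3 67.6 61.3]
```

Call:
jog_arm:
  plan:
    - {"dx":0,"dy":0,"dz":0,"rx":0,"ry":0,"rz":0.01}
    - {"dx":0,"dy":0,"dz":0,"rx":0,"ry":0,"rz":0.01}
    - {"dx":0,"dy":0,"dz":0,"rx":0,"ry":0,"rz":0}
    - {"dx":0,"dy":0,"dz":0.4,"rx":0,"ry":0,"rz":0}
    - {"dx":0,"dy":0,"dz":0.3,"rx":0,"ry":0,"rz":0}
    - {"dx":0,"dy":0,"dz":0.3,"rx":0,"ry":0,"rz":0}
    - {"dx":0,"dy":0,"dz":0,"rx":0,"ry":0,"rz":0}
    - {"dx":0,"dy":0,"dz":0,"rx":0,"ry":0,"rz":0}

```text
time_s: 16.2
tool_pos: [474.4, -45.1, 287.0]
ee_rot: [0.415, 0.91, -0.0, -0.0]
wrist_force: [-3.9, -4.5, -9.6]
opening: 13.2
grip_force: 44.5
```

```bash
python3 h.py
```

```text
t 16.2 pos [474.43 -45.11 286.95] zaxis [-7.e-04 -2.e-04 -1.e+00] xang 2.2864 F [-3.89 -4.47 -9.55] Ftool [-0.82 -5.87  9.56] Tz [-1.164  0.757 -0.1  ] op 13.17 g 44.48 tip 173.4 j6 0.605
knob delta in tool [-0.  -0.2 22. ]
handle delta in tool [43.5 66.9 59.9]
```

Call:
jog_arm:
  plan:
    - {"dx":0,"dy":0,"dz":0.4,"rx":0,"ry":0,"rz":0}
    - {"dx":0,"dy":0,"dz":0.4,"rx":0,"ry":0,"rz":0}
    - {"dx":0,"dy":0,"dz":0.4,"rx":0,"ry":0,"rz":0}
    - {"dx":0,"dy":0,"dz":0.4,"rx":0,"ry":0,"rz":0}
    - {"dx":0,"dy":0,"dz":0.4,"rx":0,"ry":0,"rz":0}
    - {"dx":0,"dy":0,"dz":0,"rx":0,"ry":0,"rz":0}
    - {"dx":0,"dy":0,"dz":0,"rx":0,"ry":0,"rz":0}
    - {"dx":0,"dy":0,"dz":0,"rx":0,"ry":0,"rz":0}

```text
time_s: 17.2
tool_pos: [474.4, -45.1, 285.0]
ee_rot: [0.415, 0.91, -0.0, -0.0]
wrist_force: [-2.7, -4.9, -8.2]
opening: 12.9
grip_force: 44.5
```

```bash
python3 h.py
```

```text
t 17.2 pos [474.42 -45.12 284.96] zaxis [-8.e-04 -2.e-04 -1.e+00] xang 2.2864 F [-2.66 -4.87 -8.24] Ftool [-1.93 -5.19  8.24] Tz [-1.107  0.793 -0.106] op 12.9 g 44.48 tip 173.4 j6 0.605
knob delta in tool [-0.  -0.2 20. ]
handle delta in tool [43.5 67.  57.9]
```

Call:
jog_arm:
  plan:
    - {"dx":0,"dy":0,"dz":0.4,"rx":0,"ry":0,"rz":0}
    - {"dx":0,"dy":0,"dz":0.4,"rx":0,"ry":0,"rz":0}
    - {"dx":0,"dy":0,"dz":0.4,"rx":0,"ry":0,"rz":0}
    - {"dx":0,"dy":0,"dz":0.3,"rx":0,"ry":0,"rz":0}
    - {"dx":0,"dy":0,"dz":0.3,"rx":0,"ry":0,"rz":0}
    - {"dx":0,"dy":0,"dz":0.2,"rx":0,"ry":0,"rz":0}
    - {"dx":0,"dy":0,"dz":0,"rx":0,"ry":0,"rz":0}
    - {"dx":0,"dy":0,"dz":0,"rx":0,"ry":0,"rz":0}

```text
time_s: 18.2
tool_pos: [474.5, -45.1, 283.6]
ee_rot: [0.415, 0.91, -0.0, -0.0]
wrist_force: [-4.8, -4.8, -3.5]
opening: 12.7
grip_force: 45.2
```

```bash
python3 h.py
```

```text
t 18.2 pos [474.45 -45.13 283.55] zaxis [-4.e-04 -4.e-04 -1.e+00] xang 2.2865 F [-4.81 -4.8  -3.46] Ftool [-0.47 -6.78  3.46] Tz [-1.07   1.145 -0.046] op 12.71 g 45.23 tip 173.4 j6 0.605
knob delta in tool [ 0.1 -0.2 18.6]
handle delta in tool [43.6 66.9 56.5]
```

The bottom is reached. I'll take off the remaining load and release.

Call:
jog_arm:
  plan:
    - {"dx":0,"dy":0,"dz":0.2,"rx":0,"ry":0,"rz":0}
    - {"dx":0,"dy":0,"dz":0.1,"rx":0,"ry":0,"rz":0}
    - {"dx":0,"dy":0,"dz":0,"rx":0,"ry":0,"rz":0}
    - {"dx":0,"dy":0,"dz":0,"rx":0,"ry":0,"rz":0}
    - {"dx":0,"dy":0,"dz":0,"rx":0,"ry":0,"rz":0}
    - {"dx":0,"dy":0,"dz":0,"rx":0,"ry":0,"rz":0}
    - {"dx":0,"dy":0,"dz":0,"rx":0,"ry":0,"rz":0}
    - {"dx":0,"dy":0,"dz":0,"rx":0,"ry":0,"rz":0}
  fingers: 0.84

```text
time_s: 19.2
tool_pos: [474.5, -45.1, 283.4]
ee_rot: [0.415, 0.91, -0.0, -0.0]
wrist_force: [-6.8, -4.1, -1.1]
opening: 13.7
grip_force: 11.9
```

Call:
jog_arm:
  plan:
    - {"dx":0,"dy":0,"dz":0,"rx":0,"ry":0,"rz":0}
    - {"dx":0,"dy":0,"dz":0,"rx":0,"ry":0,"rz":0}
    - {"dx":0,"dy":0,"dz":0,"rx":0,"ry":0,"rz":0}
    - {"dx":0,"dy":0,"dz":0,"rx":0,"ry":0,"rz":0}
    - {"dx":0,"dy":0,"dz":0,"rx":0,"ry":0,"rz":0}
    - {"dx":0,"dy":0,"dz":0,"rx":0,"ry":0,"rz":0}
    - {"dx":0,"dy":0,"dz":0,"rx":0,"ry":0,"rz":0}
    - {"dx":0,"dy":0,"dz":0,"rx":0,"ry":0,"rz":0}
  fingers: 0.6

```text
time_s: 20.2
tool_pos: [474.7, -45.1, 282.7]
ee_rot: [0.415, 0.91, 0.0, -0.0]
wrist_force: [0.4, 0.7, -0.8]
opening: 34.1
grip_force: 0.0
```

Call:
jog_arm:
  plan:
    - {"dx":0,"dy":0,"dz":-5,"rx":0,"ry":0,"rz":0}
    - {"dx":0,"dy":0,"dz":-10,"rx":0,"ry":0,"rz":0}
    - {"dx":0,"dy":0,"dz":-15,"rx":0,"ry":0,"rz":0}
    - {"dx":0,"dy":0,"dz":-15,"rx":0,"ry":0,"rz":0}
    - {"dx":0,"dy":0,"dz":-15,"rx":0,"ry":0,"rz":0}
    - {"dx":0,"dy":0,"dz":-15,"rx":0,"ry":0,"rz":0}
    - {"dx":0,"dy":0,"dz":-5,"rx":0,"ry":0,"rz":0}
    - {"dx":0,"dy":0,"dz":0,"rx":0,"ry":0,"rz":0}

```text
time_s: 21.2
tool_pos: [474.8, -45.1, 363.1]
ee_rot: [0.415, 0.91, 0.0, 0.0]
wrist_force: [0.2, -0.1, -1.0]
opening: 34.0
grip_force: 0.0
```

```bash
python3 h.py; python3 - <<'E'
from h import *
a=get_image("scene")[160:240,330:410,::-1]
b=get_image("top")[198:278,292:372,::-1]
cv2.imwrite("pics/d2.png",np.hstack([cv2.resize(x,(400,400),interpolation=2) for x in(a,b)]))
c,s=np.cos(-.571),np.sin(-.571)
for dz in(0,10):
  Q=[[c*x-s*y,90+s*x+c*y,118+dz] for x,y in((-21,-7),(21,-7),(21,7))]
  print(dz,((proj("scene",S(P,Q))-[330,160])*5).round().tolist())
E
```

```text
t 21.2 pos [474.8  -45.09 363.09] zaxis [ 9.e-04 -2.e-04 -1.e+00] xang 2.2868 F [ 0.17 -0.06 -0.98] Ftool [-0.16  0.09  0.98] Tz [-0.018 -0.     0.022] op 34.05 g 0.0 tip 173.4 j6 0.605
knob delta in tool [ 0.5 -0.8 98.1]
handle delta in tool [ 44.   66.3 136.1]
0 [[180.0, 138.0], [181.0, 179.0], [210.0, 180.0]]
10 [[181.0, 120.0], [182.0, 161.0], [212.0, 162.0]]
```

View pics/d2.png

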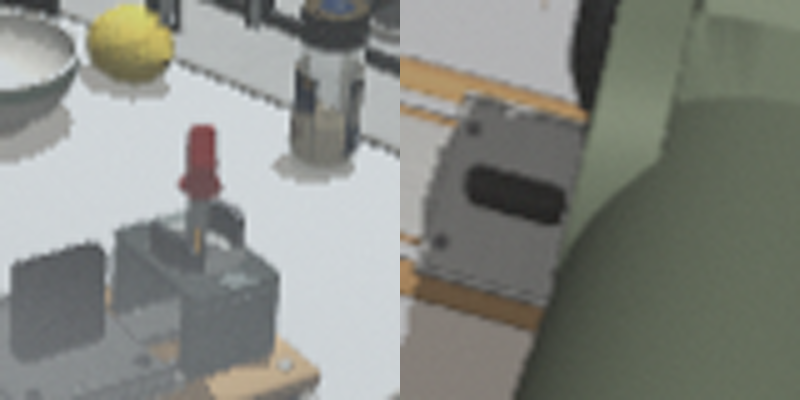

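The knob stands 10 mm higher and turned about 33°, let go, and the carriage has not moved. Now I'll move over the handle.

Call:
jog_arm:
  plan:
    - {"dx":22,"dy":33,"dz":0,"rx":0,"ry":0,"rz":0}
    - {"dx":22,"dy":33,"dz":0,"rx":0,"ry":0,"rz":0}
    - {"dx":0,"dy":0,"dz":0,"rx":0,"ry":0,"rz":0.166}
    - {"dx":0,"dy":0,"dz":0,"rx":0,"ry":0,"rz":0.166}
    - {"dx":0,"dy":0,"dz":0,"rx":0,"ry":0,"rz":0.166}
    - {"dx":0,"dy":0,"dz":0,"rx":0,"ry":0,"rz":0.166}
    - {"dx":0,"dy":0,"dz":0,"rx":0,"ry":0,"rz":0.166}
    - {"dx":0,"dy":0,"dz":0,"rx":0,"ry":0,"rz":0.166}
  fingers: 0.5

```text
time_s: 22.3
tool_pos: [495.4, 31.5, 361.9]
ee_rot: [0.801, 0.599, -0.001, -0.0]
wrist_force: [-0.6, -0.8, 0.6]
opening: 42.8
grip_force: 0.0
```

```bash
python3 h.py
```

```text
t 22.3 pos [495.37  31.45 361.93] zaxis [-1.5e-03  1.0e-04 -1.0e+00] xang 1.2853 F [-0.6  -0.76  0.58] Ftool [-0.9  -0.37 -0.58] Tz [-0.035 -0.01  -0.03 ] op 42.75 g 0.0 tip 173.4 j6 1.771
knob delta in tool [-79.6   1.6  97. ]
handle delta in tool [  0.5   1.2 134.9]
```

Call:
jog_arm:
  plan:
    - {"dx":0,"dy":1,"dz":20,"rx":0,"ry":0,"rz":0}
    - {"dx":0,"dy":0,"dz":20,"rx":0,"ry":0,"rz":0}
    - {"dx":0,"dy":0,"dz":20,"rx":0,"ry":0,"rz":0}
    - {"dx":0,"dy":0,"dz":20,"rx":0,"ry":0,"rz":0}
    - {"dx":0,"dy":0,"dz":20,"rx":0,"ry":0,"rz":0}
    - {"dx":0,"dy":0,"dz":18,"rx":0,"ry":0,"rz":0}
    - {"dx":0,"dy":0,"dz":10,"rx":0,"ry":0,"rz":0}
    - {"dx":0,"dy":0,"dz":0,"rx":0,"ry":0,"rz":0}

```text
time_s: 23.3
tool_pos: [496.1, 31.2, 233.9]
ee_rot: [0.799, 0.602, -0.001, -0.001]
wrist_force: [-0.2, -0.4, 1.0]
opening: 43.0
grip_force: 0.0
```

Call:
jog_arm:
  plan:
    - {"dx":0,"dy":0,"dz":0,"rx":0,"ry":0,"rz":0}
    - {"dx":0,"dy":0,"dz":0,"rx":0,"ry":0,"rz":0}
    - {"dx":0,"dy":0,"dz":0,"rx":0,"ry":0,"rz":0}
    - {"dx":0,"dy":0,"dz":0,"rx":0,"ry":0,"rz":0}
    - {"dx":0,"dy":0,"dz":0,"rx":0,"ry":0,"rz":0}
    - {"dx":0,"dy":0,"dz":0,"rx":0,"ry":0,"rz":0}
    - {"dx":0,"dy":0,"dz":0,"rx":0,"ry":0,"rz":0}
    - {"dx":0,"dy":0,"dz":0,"rx":0,"ry":0,"rz":0}
  fingers: 0.78

```text
time_s: 24.3
tool_pos: [496.4, 31.2, 234.6]
ee_rot: [0.799, 0.602, -0.0, -0.0]
wrist_force: [-3.2, 1.5, 3.5]
opening: 18.5
grip_force: 1.9
```

```bash
python3 h.py
```

```text
t 24.3 pos [496.39  31.22 234.62] zaxis [-5.e-04  2.e-04 -1.e+00] xang 1.2908 F [-3.23  1.51  3.5 ] Ftool [ 0.56 -3.53 -3.5 ] Tz [0.308 0.774 0.002] op 18.54 g 1.95 tip 173.4 j6 1.765
knob delta in tool [-79.7  -0.1 -30.4]
handle delta in tool [ 0.3 -0.1  7.6]
```

Call:
jog_arm:
  plan:
    - {"dx":0,"dy":-0.6,"dz":0,"rx":0,"ry":0,"rz":0}
    - {"dx":0,"dy":-0.6,"dz":0,"rx":0,"ry":0,"rz":0}
    - {"dx":0,"dy":0,"dz":0,"rx":0,"ry":0,"rz":0}
    - {"dx":0,"dy":0,"dz":0,"rx":0,"ry":0,"rz":0}
    - {"dx":0,"dy":0,"dz":0,"rx":0,"ry":0,"rz":0}
    - {"dx":0,"dy":0,"dz":0,"rx":0,"ry":0,"rz":0}
    - {"dx":0,"dy":0,"dz":0,"rx":0,"ry":0,"rz":0}
    - {"dx":0,"dy":0,"dz":0,"rx":0,"ry":0,"rz":0}
  fingers: 0.82

```text
time_s: 25.3
tool_pos: [495.1, 31.6, 234.6]
ee_rot: [0.799, 0.602, -0.0, -0.0]
wrist_force: [-5.5, 2.8, 4.4]
opening: 15.8
grip_force: 16.2
```

```bash
python3 h.py
```

```text
t 25.3 pos [495.08  31.57 234.57] zaxis [-9.e-04  4.e-04 -1.e+00] xang 1.2908 F [-5.46  2.75  4.43] Ftool [ 1.14 -6.01 -4.43] Tz [ 0.368  1.081 -0.153] op 15.77 g 16.24 tip 173.4 j6 1.766
knob delta in tool [-79.7   1.3 -30.4]
handle delta in tool [0.3 1.3 7.6]
```

Gripped lightly. I'll slide along tool +x, which is slicer -y.

Call:
jog_arm:
  plan:
    - {"dx":1,"dy":0,"dz":0,"rx":0,"ry":0,"rz":0}
    - {"dx":2,"dy":0,"dz":0,"rx":0,"ry":0,"rz":0}
    - {"dx":4,"dy":0,"dz":0,"rx":0,"ry":0,"rz":0}
    - {"dx":5,"dy":0,"dz":0,"rx":0,"ry":0,"rz":0}
    - {"dx":5,"dy":0,"dz":0,"rx":0,"ry":0,"rz":0}
    - {"dx":4,"dy":0,"dz":0,"rx":0,"ry":0,"rz":0}
    - {"dx":3,"dy":0,"dz":0,"rx":0,"ry":0,"rz":0}
    - {"dx":1,"dy":0,"dz":0,"rx":0,"ry":0,"rz":0}

```text
time_s: 26.3
tool_pos: [501.9, 55.2, 234.6]
ee_rot: [0.799, 0.601, -0.001, 0.0]
wrist_force: [-6.1, -1.2, 3.7]
opening: 15.8
grip_force: 16.3
```

```bash
python3 h.py
```

```text
t 26.3 pos [501.95  55.24 234.57] zaxis [-0.0013 -0.0016 -1.    ] xang 1.2905 F [-6.14 -1.24  3.72] Ftool [-2.89 -5.56 -3.71] Tz [-0.086  1.185 -0.057] op 15.8 g 16.29 tip 173.4 j6 1.815
knob delta in tool [-104.1    1.2  -30.2]
handle delta in tool [-24.    1.2   7.6]
```

Free sliding takes about 2.9 N. I'll continue to about 64 mm.

Call:
jog_arm:
  plan:
    - {"dx":2,"dy":0,"dz":0,"rx":0,"ry":0,"rz":0}
    - {"dx":5,"dy":0,"dz":0,"rx":0,"ry":0,"rz":0}
    - {"dx":7,"dy":0,"dz":0,"rx":0,"ry":0,"rz":0}
    - {"dx":8,"dy":0,"dz":0,"rx":0,"ry":0,"rz":0}
    - {"dx":7,"dy":0,"dz":0,"rx":0,"ry":0,"rz":0}
    - {"dx":5,"dy":0,"dz":0,"rx":0,"ry":0,"rz":0}
    - {"dx":3,"dy":0,"dz":0,"rx":0,"ry":0,"rz":0}
    - {"dx":2,"dy":0,"dz":0,"rx":0,"ry":0,"rz":0}

```text
time_s: 27.3
tool_pos: [512.8, 92.7, 234.6]
ee_rot: [0.799, 0.601, -0.001, 0.0]
wrist_force: [-5.1, -0.9, 4.2]
opening: 15.7
grip_force: 16.3
```

Call:
jog_arm:
  plan:
    - {"dx":0.7,"dy":0,"dz":0,"rx":0,"ry":0,"rz":0}
    - {"dx":0.7,"dy":0,"dz":0,"rx":0,"ry":0,"rz":0}
    - {"dx":0.6,"dy":0,"dz":0,"rx":0,"ry":0,"rz":0}
    - {"dx":0.5,"dy":0,"dz":0,"rx":0,"ry":0,"rz":0}
    - {"dx":0.5,"dy":0,"dz":0,"rx":0,"ry":0,"rz":0}
    - {"dx":0,"dy":0,"dz":0,"rx":0,"ry":0,"rz":0}
    - {"dx":0,"dy":0,"dz":0,"rx":0,"ry":0,"rz":0}
    - {"dx":0,"dy":0,"dz":0,"rx":0,"ry":0,"rz":0}

```text
time_s: 28.3
tool_pos: [513.6, 95.5, 234.6]
ee_rot: [0.799, 0.601, -0.001, 0.0]
wrist_force: [-5.3, -0.5, 4.0]
opening: 15.4
grip_force: 16.3
```

```bash
python3 h.py
```

```text
t 28.3 pos [513.61  95.5  234.56] zaxis [-0.0011 -0.0013 -1.    ] xang 1.2904 F [-5.26 -0.55  4.  ] Ftool [-1.99 -4.9  -3.99] Tz [-0.094  1.134 -0.067] op 15.44 g 16.28 tip 173.4 j6 1.894
knob delta in tool [-146.     1.2  -30.2]
handle delta in tool [-66.    1.1   7.7]
```

Call:
jog_arm:
  plan:
    - {"dx":0.5,"dy":0,"dz":0,"rx":0,"ry":0,"rz":0}
    - {"dx":0.5,"dy":0,"dz":0,"rx":0,"ry":0,"rz":0}
    - {"dx":0.5,"dy":0,"dz":0,"rx":0,"ry":0,"rz":0}
    - {"dx":0.5,"dy":0,"dz":0,"rx":0,"ry":0,"rz":0}
    - {"dx":0.3,"dy":0,"dz":0,"rx":0,"ry":0,"rz":0}
    - {"dx":0.2,"dy":0,"dz":0,"rx":0,"ry":0,"rz":0}
    - {"dx":0,"dy":0,"dz":0,"rx":0,"ry":0,"rz":0}
    - {"dx":0,"dy":0,"dz":0,"rx":0,"ry":0,"rz":0}

```text
time_s: 29.3
tool_pos: [514.3, 97.9, 234.6]
ee_rot: [0.799, 0.601, -0.001, 0.0]
wrist_force: [-5.5, -1.0, 3.8]
opening: 15.5
grip_force: 16.3
```

```bash
python3 h.py
```

```text
t 29.3 pos [514.3   97.9  234.55] zaxis [-0.0011 -0.0013 -1.    ] xang 1.2904 F [-5.54 -1.    3.84] Ftool [-2.5  -5.05 -3.83] Tz [-0.091  1.094 -0.075] op 15.55 g 16.28 tip 173.4 j6 1.899
knob delta in tool [-148.5    1.1  -30.2]
handle delta in tool [-68.5   1.1   7.7]
```

Call:
jog_arm:
  plan:
    - {"dx":0.3,"dy":0,"dz":0,"rx":0,"ry":0,"rz":0}
    - {"dx":0.3,"dy":0,"dz":0,"rx":0,"ry":0,"rz":0}
    - {"dx":0.3,"dy":0,"dz":0,"rx":0,"ry":0,"rz":0}
    - {"dx":0.3,"dy":0,"dz":0,"rx":0,"ry":0,"rz":0}
    - {"dx":0.3,"dy":0,"dz":0,"rx":0,"ry":0,"rz":0}
    - {"dx":0,"dy":0,"dz":0,"rx":0,"ry":0,"rz":0}
    - {"dx":0,"dy":0,"dz":0,"rx":0,"ry":0,"rz":0}
    - {"dx":0,"dy":0,"dz":0,"rx":0,"ry":0,"rz":0}

```text
time_s: 30.3
tool_pos: [514.7, 99.2, 234.5]
ee_rot: [0.799, 0.601, -0.001, 0.0]
wrist_force: [-5.7, -1.6, 3.9]
opening: 15.7
grip_force: 16.3
```

```bash
python3 h.py
```

```text
t 30.3 pos [514.67  99.21 234.54] zaxis [-0.0012 -0.0018 -1.    ] xang 1.2903 F [-5.68 -1.58  3.91] Ftool [-3.1  -5.03 -3.9 ] Tz [-0.264  1.195 -0.047] op 15.72 g 16.3 tip 173.4 j6 1.901
knob delta in tool [-149.8    1.2  -30.2]
handle delta in tool [-69.7   1.1   7.7]
```

Call:
jog_arm:
  plan:
    - {"dx":0.3,"dy":0,"dz":0,"rx":0,"ry":0,"rz":0}
    - {"dx":0.3,"dy":0,"dz":0,"rx":0,"ry":0,"rz":0}
    - {"dx":0.2,"dy":0,"dz":0,"rx":0,"ry":0,"rz":0}
    - {"dx":0.2,"dy":0,"dz":0,"rx":0,"ry":0,"rz":0}
    - {"dx":0,"dy":0,"dz":0,"rx":0,"ry":0,"rz":0}
    - {"dx":0,"dy":0,"dz":0,"rx":0,"ry":0,"rz":0}
    - {"dx":0,"dy":0,"dz":0,"rx":0,"ry":0,"rz":0}
    - {"dx":0,"dy":0,"dz":0,"rx":0,"ry":0,"rz":0}

```text
time_s: 31.3
tool_pos: [514.7, 99.6, 234.5]
ee_rot: [0.799, 0.601, -0.002, 0.001]
wrist_force: [-6.1, -4.4, 5.0]
opening: 15.8
grip_force: 16.5
```

```bash
python3 h.py
```

```text
t 31.3 pos [514.73  99.59 234.54] zaxis [-0.0017 -0.0039 -1.    ] xang 1.2898 F [-6.11 -4.36  5.  ] Ftool [-5.9  -4.67 -4.97] Tz [-0.779  1.266 -0.053] op 15.79 g 16.46 tip 173.4 j6 1.903
knob delta in tool [-149.9    1.3  -29.8]
handle delta in tool [-69.8   1.2   7.8]
```

The carriage is touching the bumper: the force is rising and the travel is about 70 mm. I'll release and retreat.

Call:
jog_arm:
  plan:
    - {"dx":-0.3,"dy":0,"dz":0,"rx":0,"ry":0,"rz":0}
    - {"dx":0,"dy":0,"dz":0,"rx":0,"ry":0,"rz":0}
    - {"dx":0,"dy":0,"dz":0,"rx":0,"ry":0,"rz":0}
    - {"dx":0,"dy":0,"dz":0,"rx":0,"ry":0,"rz":0}
    - {"dx":0,"dy":0,"dz":0,"rx":0,"ry":0,"rz":0}
    - {"dx":0,"dy":0,"dz":0,"rx":0,"ry":0,"rz":0}
    - {"dx":0,"dy":0,"dz":0,"rx":0,"ry":0,"rz":0}
    - {"dx":0,"dy":0,"dz":0,"rx":0,"ry":0,"rz":0}
  fingers: 0.5

```text
time_s: 32.3
tool_pos: [515.2, 100.4, 234.7]
ee_rot: [0.799, 0.602, 0.0, 0.0]
wrist_force: [-0.6, 0.3, 0.5]
opening: 42.7
grip_force: 0.0
```

Call:
jog_arm:
  plan:
    - {"dx":0,"dy":0,"dz":-5,"rx":0,"ry":0,"rz":0}
    - {"dx":0,"dy":0,"dz":-15,"rx":0,"ry":0,"rz":0}
    - {"dx":0,"dy":0,"dz":-25,"rx":0,"ry":0,"rz":0}
    - {"dx":0,"dy":0,"dz":-30,"rx":0,"ry":0,"rz":0}
    - {"dx":0,"dy":0,"dz":-30,"rx":0,"ry":0,"rz":0}
    - {"dx":0,"dy":0,"dz":-20,"rx":0,"ry":0,"rz":0}
    - {"dx":0,"dy":0,"dz":-5,"rx":0,"ry":0,"rz":0}
    - {"dx":0,"dy":0,"dz":0,"rx":0,"ry":0,"rz":0}

```text
time_s: 33.3
tool_pos: [515.2, 100.4, 365.0]
ee_rot: [0.799, 0.601, 0.0, 0.0]
wrist_force: [-0.4, 1.2, 0.0]
opening: 42.9
grip_force: 0.0
```

```bash
python3 h.py; python3 - <<'E'
from h import *
a=get_image("scene")[170:270,275:400,::-1]
cv2.imwrite("pics/f.png",cv2.resize(a,None,fx=6,fy=6,interpolation=2))
E
```

```text
t 33.3 pos [515.18 100.39 365.  ] zaxis [ 7.e-04  1.e-04 -1.e+00] xang 1.2907 F [-0.36  1.17  0.03] Ftool [ 1.02 -0.67 -0.03] Tz [-0.023  0.008 -0.025] op 42.9 g 0.0 tip 173.4 j6 1.903
knob delta in tool [-151.4    0.7  100. ]
handle delta in tool [-71.4   0.6 138. ]
```

View pics/f.png

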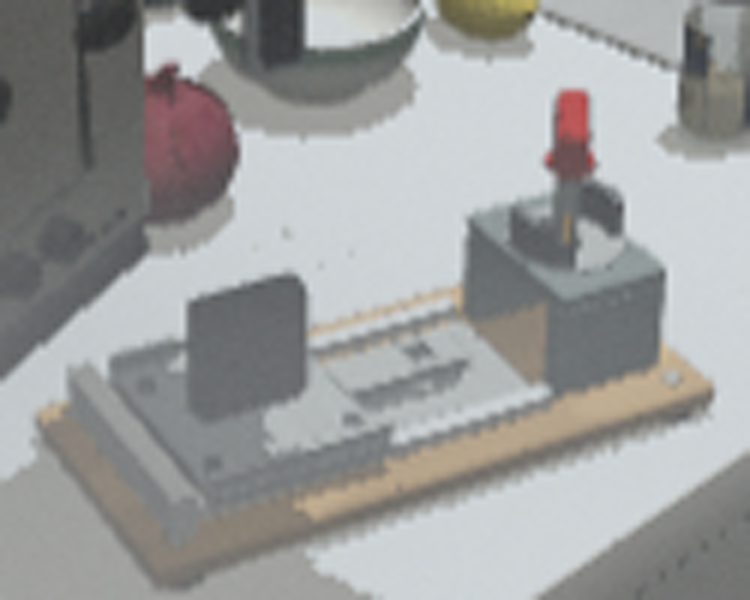

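The carriage plate sits against the end stop (left edge near (110,370)), the knob is still raised (top near (573,95)), and the gripper is clear.

```bash
python3 -c "from station import *;print(job_done())"
```

```text
the job is handed in; nothing more can be done
None
```

The job is handed in, though no verdict came back: the plunger rests by itself in its notch about 33° clockwise, the carriage stands against the end stop, and the arm has let go of both and is clear.

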